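Bring the test probe onto the battery cell

TASK

Push the swing arm of the cell test fixture round with a fingertip until its probe head stands centred over the battery cell, whichever of the three nests the cell lies in. Then press the probe's plunger fully down onto the cell with a fingertip and let it spring back up, leaving the arm over the cell. Lift nothing, press the plunger nowhere else, and leave the cell, the blank plates and the other things on the bench where they are.

Things in the scene. Friction and masses are not known exactly. Their poses are not given: they have to be found in the camera images.
- fixture: Cell test fixture, fixed to the bench: aluminium plate 230 x 280 mm, 12 mm thick, with three black rectangular nests (46 x 36 mm inside, walls 5 mm wide, rising to 20 mm above the bench). Nest centres are 120 mm from the arm's pivot axis and 0.84 rad apart, on the side away from the robot. Origin on the pivot axis at bench level; x points from the pivot to the middle nest, z up.
- pivot (a point): Point on the vertical pivot axis of the swing arm, 70 mm above the bench, at the top of the arm's steel hub (48 mm diameter).
- swing_arm (a joint): Angle of the swing arm, rad. 0: over the middle nest; grows anticlockwise seen from above; +0.84 and -0.84 are over the side nests; stops at -1.3 and +1.3. Light friction (about 1 N to push near the outer end); it stays where it is left. It starts between the middle nest and the one at +0.84.
- bar_end (a point): Middle of the outer end face of the swing arm, 205 mm from the pivot axis, 58 mm above the bench. The arm is a straight dark steel bar reaching out from the hub, 18 mm wide, 16 mm high, underside 50 mm and top 66 mm above the bench. Push sideways on its free length, 135 to 205 mm from the pivot axis; beneath it are only the base plate and nests (cell top at most 22 mm high).
- probe (a point): Foot of the two brass probe pins with the plunger up: on the arm's centre line, 120 mm from the pivot axis, 31.5 mm above the bench. The probe head is a 27 mm diameter steel barrel in the arm. This point turns with the arm but does not go down with the plunger.
- plunger_top (a point): Centre of the flat top of the plunger, a black round cap 26 mm diameter and 7 mm high above the probe head; 87 mm above the bench when up. It goes down with the plunger.
- plunger (a joint): How far the plunger is pressed down, m: 0 up, 0.009 fully down against its stop, with the pins on the cell. A spring returns it: 2 N to start it, 5.6 N when fully down.
- cell_top (a point): Centre of the top face of the battery cell that is to be tested: a solid white block 44 x 34 mm and 10 mm high with a yellow tape band and two small metal tabs at one end. It lies loose in one of the three nests, its top 22 mm above the bench. A second cell of the same kind lies on the bench beside the fixture and is not part of the job.
- blank1: Blank plate that fills one of the other nests: grey plastic, 44 x 34 x 5 mm, with a 20 mm round hole in the middle; its top is 17 mm above the bench. Origin at the centre of its underside. To be left alone.
- blank2: The other blank plate, like the first, in the remaining nest. To be left alone.
- tape: Roll of tape lying flat on the bench beside the fixture, 84 mm diameter, 18 mm high. Origin at the centre of its underside. To be left alone.
- bottle: White bottle with a black cap standing beside the fixture, 48 mm diameter, 110 mm high. Origin at the centre of its underside. To be left alone.
- loose_cell: The second battery cell, 44 x 34 x 10 mm, lying on the bench beside the fixture. Origin at the centre of its underside. To be left alone.

How it is judged:
By the outcome, as a careful person would: the job done as asked, in the order asked, and still so for the second after the job is handed in, with the robot touching nothing.
It also fails if it takes over 58 s, if anything falls off the work surface, if the arm or the gripper's body presses on something with over 40 N, if the wrist force passes 120 N, or if a joint passes its speed limit or range.

ROBOT

A 6-joint arm with a two-finger parallel gripper is mounted at the origin on the work surface. World frame = base frame: x ahead of the robot, y to its left, z up, the work surface at z = 0. Lengths are in m, angles in rad, forces in N, time in s.
With the tool pointing down it reaches from about 0.35 to 1 m from the base axis. Payload 7.1 kg.
Tool frame: the origin (TCP) lies between the finger pads; the fingertips stand 19 mm ahead of it and the grasp point (between the pads) is the TCP; z points along the fingers, x is the direction in which the jaws open and shut, and the axes are right-handed (so a half turn about z gives the same grasp; the last joint's range is limited). The gripper opens to 85 mm and grips with 20 to 120 N. Pads are 22 mm wide; open, the fingers measure 114 mm over their backs; the gripper's body (76 mm by 85 mm) begins 54 mm behind the grasp point. The pads swing forward as they close: fully open they stand 13 mm farther back than shut.
Start: joints at [-1.21, 0.423, 1.63, -0, 1.089, -0.019], TCP at [0.232, -0.58, 0.25] pointing down, gripper open.
Joint ranges: [-3, 3], [-0.9, 2.11], [0.09, 2.58], [-1.31, 4.45], [0.11, 2.69], [-2.54, 2.54]. Speed limits (rad/s): [2.39, 2.39, 3.01, 3.14, 3.14, 3.14].

INTERFACE

Orientations are given as a rotation vector (axis times angle).
In Python, from bench import state, capture, job_done gives the robot as it stands. The module is installed in compiled form; this text tells all that it offers.
- The arm moves only by the tool carry_out, never from a script. Its argument "increments" is a list of rows, each a list of 3 entries, a list of its own where there are three numbers: the shift along the tool's x, y, z in mm, then the turn, a rotation vector about the tool's x, y, z in units of 5 degrees (1.0 is 5 degrees), then the gripper command: -1 is fully open, 1 is shut, values between are in proportion. In form: [[[dx, dy, dz], [rx, ry, rz], claw], ...]. A call has 1 to 5 rows; each row shifts and turns the pose as measured when the row begins, along the tool's axes as they then stand; what a row does not reach is not made up. A row lasts 1/12 s, in which the tool goes at most 41.7 mm and 7.16 degrees, less where a joint would pass 70% of its speed; a pose out of reach is approached as far as the arm can. A call is refused whole if a number of a shift passes 41.7 or a number of a turn 1, either way. A call with a gripper value outside its range is refused whole. The fingers move at their own pace and stop on an object; "newtons" is the grip in N (left out, the last holds). Time passes only in rows, so rows that do not move let the fingers close. It gives the time, the measured TCP pose, the force and the opening at its end, in the units of the state.
- state(): the state, without advancing time (a new reading comes with each control period).
- capture(name): name is "side" or "top"; returns a dict with "img" (384x512x3 uint8, blue, green, red), "fx", "fy", "cx", "cy" (pixels), "origin" and "rotation" of the camera in the world. Camera axes: x right, y down, z forward; pixel columns grow to the right and rows downward; lengths in m; the calibration is good to about 2 mm. A picture is of the moment at which its call begins. There is no depth.
- job_done(): hands the job in, once; it reports no verdict.
The state is a dict: "time": time; "joints": joint angles; "qvel": joint speeds; "effort": joint torques, N m; "position": TCP position; "tcp_rot": TCP orientation; "contact_force": force on the tool from outside, world axes, zero at the start; "torque": the same for the moment, N m; "gripper_width": opening from 0.0 (shut) to 1.0 (fully open).
Only numpy, scipy, OpenCV 4.12 (cv2) and the standard library are available. Lean on these libraries where they do the work, as an engineer would, in place of code of your own. Each camera call takes 0.05 s, during which the arm holds its last target. There are 200 camera calls.

## Working session

There is one attempt and no reset: what is moved stays moved. The work goes in short steps, Python scripts to look and compute and a tool call to move; the robot and the scene stay as the last step left them, time stands still between calls to the robot, and variables do not carry over. Pictures are saved under pics/ and viewed, about 8 in all and at most 12, crops included, and the job is handed in when it is done.

Besides the shell and the picture viewer there is one more tool, called after "Request:" as name(argument=value, ...), one argument or row to a line, values as JSON. carry_out: Moves the arm, as the interface text tells. Its arguments: {"type":"object","properties":{"increments":{"type":"array"},"newtons":{"type":"number"}},"required":["increments"]}

```bash
mkdir -p pics
python3 - <<'E'
from bench import state,capture
import cv2,numpy as np
for n in("top","side"):
    c=capture(n);cv2.imwrite(f"pics/{n}0.png",c["img"]);np.savez(f"{n}0.npz",**c)
    print(n,c["fx"],c["fy"],c["cx"],c["cy"],np.round(c["origin"],3),np.round(c["rotation"],3).tolist())
s=state();print(s["time"],s["position"],s["tcp_rot"],s["contact_force"],s["gripper_width"])
E
```

```text
top 366.82807979766943 366.82807979766943 258.02554493416096 191.99609353401732 [0.473 0.007 1.109] [-2.171, 2.206, -0.075]
side 366.652614089277 366.652614089277 248.94848548242547 187.20084682635215 [ 0.509 -0.583  0.824] [-2.445, 0.053, -0.017]
0.1 [ 0.23157009 -0.58002238  0.24963271] [-2.60016463e+00  1.76177254e+00  1.72019470e-03] [-0.13451797 -0.40124808  0.38768382] 1.0014021981164356
```

View pics/top0.png

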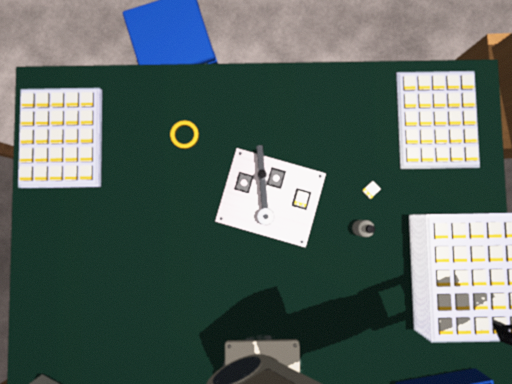

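View pics/side0.png

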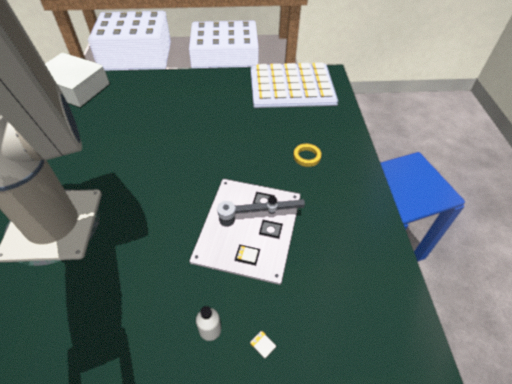

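Top view: hub at about (265,216), plunger (262,174), bar end (259,147); nests at (244,182), (276,178) and (302,198), with the cell in the right-hand one, which is the clockwise (-0.84) nest. The bottle is at (363,229) and the loose cell at (372,190). The side view agrees: cell at (247,254), hub (227,210).

```bash
cat > h.py <<'E'
import cv2,numpy as np
from scipy.spatial.transform import Rotation as R
def ray(c,uv,z):
    uv=np.atleast_2d(uv).astype(float);r=c["rotation"];M=R.from_rotvec(r).as_matrix() if np.shape(r)==(3,) else np.array(r)
    d=np.c_[(uv[:,0]-c["cx"])/c["fx"],(uv[:,1]-c["cy"])/c["fy"],np.ones(len(uv))]@M.T
    o=np.array(c["origin"]);return (o+d*((z-o[2])/d[:,2])[:,None])[:,:2]
def proj(c,p):
    M=R.from_rotvec(c["rotation"]).as_matrix();q=(np.atleast_2d(p)-c["origin"])@M
    return np.c_[q[:,0]/q[:,2]*c["fx"]+c["cx"],q[:,1]/q[:,2]*c["fy"]+c["cy"]]
E
python3 - <<'E'
from h import *
for n,(x0,y0,x1,y1) in {"top":(205,140,385,255),"side":(185,170,310,365)}.items():
    c=dict(np.load(n+"0.npz"));im=c["img"][y0:y1,x0:x1];k=4
    b=cv2.resize(im,None,fx=k,fy=k,interpolation=cv2.INTER_CUBIC)
    cv2.imwrite(f"pics/{n}0c.png",b[:600,:800])
    g=cv2.cvtColor(b,cv2.COLOR_BGR2GRAY)
    off=lambda p:(np.array(p)+.5)/k-.5+[x0,y0]
    pm=max(cv2.findContours((g>110).astype(np.uint8),0,2)[0],key=cv2.contourArea)
    r=cv2.minAreaRect(pm);bx=ray(c,off(cv2.boxPoints(r)),.012)
    print(n,"plate corners",bx.round(3).tolist(),"sides",np.linalg.norm(np.diff(bx,axis=0),axis=1).round(3))
    m=np.zeros_like(g);cv2.drawContours(m,[cv2.convexHull(pm)],-1,255,-1);m=cv2.erode(m,np.ones((9,9)))
    for q in cv2.findContours(((g<115)&(m>0)).astype(np.uint8),0,2)[0]:
        a=cv2.contourArea(q)
        if a<600:continue
        r=cv2.minAreaRect(q);p=ray(c,off(cv2.boxPoints(r)),.02)
        print("dark",a,off(r[0]).round(1),"z20:",p.mean(0).round(4),np.linalg.norm(np.diff(p,axis=0),axis=1)[:2].round(3))
E
```

```text
top plate corners [[0.46, 0.137], [0.685, 0.07], [0.601, -0.205], [0.377, -0.134]] sides [0.235 0.288 0.234]
dark 1104.5 [244.  182.1] z20: [0.5755 0.0455] [0.054 0.048]
dark 962.0 [275.5 177.5] z20: [ 0.5878 -0.0485] [0.053 0.044]
dark 4180.0 [261.7 180.1] z20: [ 0.5812 -0.0073] [0.026 0.163]
side plate corners [[0.377, -0.141], [0.42, 0.16], [0.686, 0.065], [0.599, -0.207]] sides [0.304 0.282 0.286]
dark 1263.5 [246.9 254.5] z20: [ 0.5216 -0.1281] [0.047 0.056]
dark 4680.0 [270.4 228.6] z20: [ 0.586  -0.0544] [0.047 0.055]
dark 9996.0 [257.3 205.1] z20: [0.5582 0.0252] [0.234 0.092]
```

View pics/top0c.png

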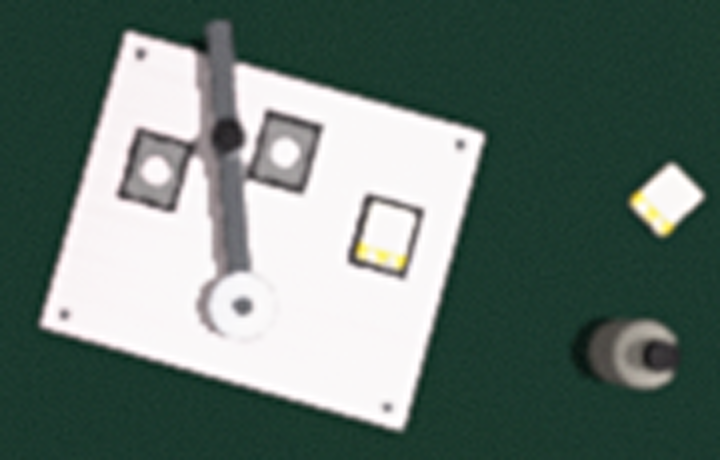

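View pics/side0c.png

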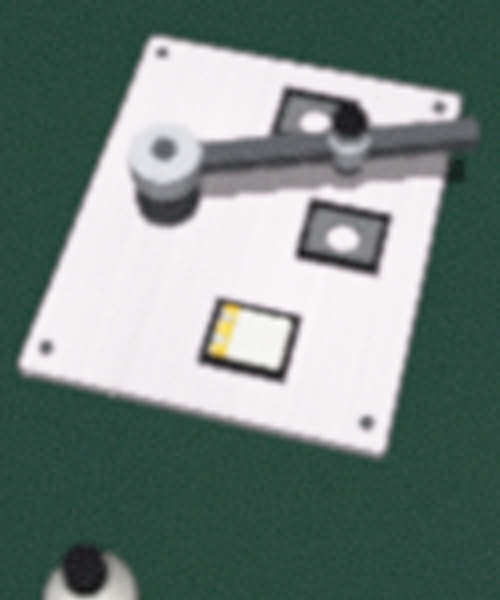

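Crop views: the cell (yellow end toward the pivot) sits in the right nest, top crop centre (386,235), side crop (249,339). Blank holes are at (155,170) and (286,152) in the top crop. Hub top is at (242,305) top and (165,150) side; plunger cap (229,133) top. I'll fit the fixture pose from these points.

Run:
```python
from h import *
from scipy.optimize import least_squares
T=dict(np.load("top0.npz"));S=dict(np.load("side0.npz"))
t=lambda *p:(np.array(p)+.5)/4-.5+[205,140]
s=lambda *p:(np.array(p)+.5)/4-.5+[185,170]
pts={"hubT":(T,t(241,305),.07),"hubS":(S,s(165,150),.07),"N+T":(T,t(155,170),.017),"N0T":(T,t(286,152),.017),"N0S":(S,s(343,238),.017),"N-T":(T,t(386.3,235.8),.02),"N-S":(S,[246.9,254.5],.02),
"capT":(T,t(229,133),.087),"capS":(S,s(351,117),.087),"endT":(T,t(219,22),.066),"endS":(S,s(473,123),.066),"bottleTopT":(T,t(660,355),.11),"looseT":(T,t(668,200),.01)}
w={k:ray(*v)[0] for k,v in pts.items()}
for k,v in w.items():print(k,v.round(4))
def model(x):
    o=x[:2];f=lambda a:o+.12*np.array([np.cos(x[2]+a),np.sin(x[2]+a)])
    return np.array([w["hubT"]-o,w["hubS"]-o,w["N+T"]-f(.84),w["N0T"]-f(0),w["N0S"]-f(0),w["N-T"]-f(-.84),w["N-S"]-f(-.84)])
r=least_squares(lambda x:model(x).ravel(),[.47,0,-.3]);x=r.x
print("fit",x.round(4));print((model(x)*1000).round(1).tolist())
for k in("capT","capS","endT","endS"):
    d=w[k]-x[:2];print(k,"r",np.hypot(*d).round(4),"q",(np.arctan2(d[1],d[0])-x[2]).round(3))
print("target cell dir",x[2]-.84, x[:2]+.12*np.array([np.cos(x[2]-.84),np.sin(x[2]-.84)]))
```

```text
hubT [ 0.474  -0.0139]
hubS [ 0.4724 -0.0172]
N+T [0.5757 0.0476]
N0T [ 0.5877 -0.0506]
N0S [ 0.5861 -0.0544]
N-T [ 0.5236 -0.1237]
N-S [ 0.5217 -0.1285]
capT [ 0.5943 -0.0072]
capS [ 0.5919 -0.0089]
endT [ 0.6772 -0.0016]
endS [ 0.6735 -0.001 ]
bottleTopT [ 0.4356 -0.2967]
looseT [ 0.5477 -0.3373]
fit [ 0.4728 -0.016  -0.3032]
[[1.2, 2.1], [-0.4, -1.2], [-0.2, 2.2], [0.4, 1.3], [-1.2, -2.6], [1.1, 1.5], [-0.8, -3.3]]
capT r 0.1219 q 0.376
capS r 0.1193 q 0.363
endT r 0.2049 q 0.373
endS r 0.2013 q 0.378
target cell dir -1.1431607029415 [ 0.52256356 -0.1252078 ]
```

Request:
carry_out(
  increments=[
    [[-0.8,-41,0],[0,0,-0.75],1],
    [[-0.8,-41,0],[0,0,-0.75],1],
    [[-0.8,-41,0],[0,0,-0.75],1],
    [[-0.8,-41,0],[0,0,-0.75],1],
    [[-0.8,-41,0],[0,0,-0.75],1],
  ],
  newtons=40,
)

```text
time: 0.52
position: [0.4058, -0.4785, 0.2473]
tcp_rot: [-2.852, 1.317, 0.006]
contact_force: [0.4, -0.6, -0.2]
gripper_width: 0.301
```

Request:
carry_out(
  increments=[
    [[-0.8,-41,0],[0,0,-0.75],1],
    [[-0.8,-41,0],[0,0,-0.75],1],
    [[-0.8,-41,0],[0,0,-0.75],1],
    [[-0.8,-41,0],[0,0,-0.75],1],
    [[-0.8,-41,0],[0,0,-0.75],1],
  ],
)

```text
time: 0.93
position: [0.5413, -0.3209, 0.2451]
tcp_rot: [-3.034, 0.809, 0.008]
contact_force: [-0.0, -0.5, -0.3]
gripper_width: -0.002
```

Request:
carry_out(
  increments=[
    [[-0.8,-41,0],[0,0,-0.75],1],
    [[-0.8,-41,0],[0,0,-0.75],1],
    [[-0.8,-41,0],[0,0,-0.75],1],
    [[-0.8,-41,0],[0,0,-0.75],1],
    [[0,0,0],[0,0,0],1],
  ],
)

```text
time: 1.35
position: [0.6077, -0.1616, 0.2431]
tcp_rot: [-3.115, 0.372, 0.01]
contact_force: [0.2, -0.6, 0.2]
gripper_width: 0.004
```

```bash
cat >> h.py <<'E'
PIV=np.array([.4728,-.016]);YAW=-.3032
def rep():
    from bench import state
    s=state();M=R.from_rotvec(s["tcp_rot"]).as_matrix();p=s["position"];d=p[:2]-PIV
    print("t",round(s["time"],2),"p",p.round(4),"tool x ang",np.arctan2(M[1,0],M[0,0]).round(4),"tilt z",M[:,2].round(3),"polar r",np.hypot(*d).round(4),"ang",np.arctan2(d[1],d[0]).round(4),"F",np.round(s["contact_force"],1),"w",round(s["gripper_width"],2))
    return s,M
def totool(target):
    s,M=rep();print("tool shift mm",(M.T@(np.array(target)-s["position"])*1000).round(1))
E
python3 -c "
from h import *
totool([.6347,.0351,.061])"
```

```text
t 1.35 p [ 0.6077 -0.1616  0.2431] tool x ang -0.2377 tilt z [-0.006  0.005 -1.   ] polar r 0.1984 ang -0.8236 F [ 0.2 -0.6  0.2] w 0.0
tool shift mm [ -18.8 -196.8  183. ]
```

Request:
carry_out(
  increments=[
    [[1,-39.5,0],[0,0,-0.7],1],
    [[1,-39.5,0],[0,0,-0.7],1],
    [[1,-39.5,0],[0,0,-0.7],1],
    [[1,-39.5,0],[0,0,-0.7],1],
    [[1,-39.5,0],[0,0,-0.7],1],
  ],
)

```text
time: 1.77
position: [0.634, 0.031, 0.2418]
tcp_rot: [-3.136, -0.115, 0.013]
contact_force: [1.3, -0.1, -0.8]
gripper_width: 0.003
```

Request:
carry_out(
  increments=[
    [[0,0,25],[0,0,0],1],
    [[0,0,35],[0,0,0],1],
    [[0,0,30],[0,0,0],1],
    [[0,0,10],[0,0,0],1],
    [[0,0,0],[0,0,0],1],
  ],
)

```text
time: 2.18
position: [0.6345, 0.0408, 0.1399]
tcp_rot: [-3.134, -0.135, 0.006]
contact_force: [-0.7, -0.3, -0.1]
gripper_width: -0.001
```

```bash
python3 -c "
from h import *
totool([.6347,.0351,.061])
from bench import capture
c=capture('side');t=capture('top')
cv2.imwrite('pics/a.png',np.hstack([cv2.resize(x,None,fx=3,fy=3,interpolation=2) for x in (c['img'][130:290,180:310],t['img'][110:270,200:330])]))"
```

```text
t 2.18 p [0.6345 0.0408 0.1399] tool x ang 0.0858 tilt z [-0.004  0.005 -1.   ] polar r 0.1714 ang 0.3376 F [-0.7 -0.3 -0.1] w -0.0
tool shift mm [-0.   6.1 78.8]
```

View pics/a.png

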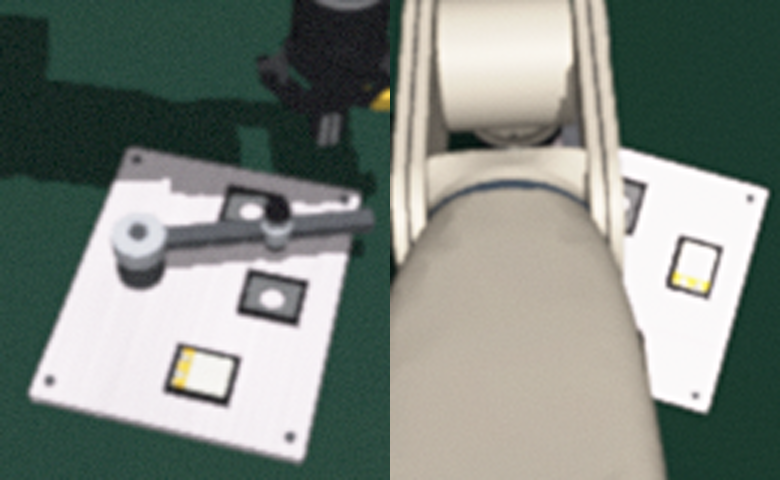

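Side view: the shut fingers hang left of the bar near its outer end (crop 330,130), clear of it, and the arm hasn't moved. I'll descend and approach.

Request:
carry_out(
  increments=[
    [[0,0,25],[0,0,0],1],
    [[0,0,30],[0,0,0],1],
    [[0,0,20],[0,0,0],1],
    [[0,0,4],[0,0,0],1],
    [[0,0,0],[0,0,0],1],
  ],
)

```text
time: 2.7
position: [0.6447, 0.0384, 0.0722]
tcp_rot: [-3.134, -0.127, -0.028]
contact_force: [-0.1, 0.3, -0.4]
gripper_width: -0.002
```

Request:
carry_out(
  increments=[
    [[0,6,0],[0,0,0.2],1],
    [[0,6,0],[0,0,0],1],
    [[0,6,0],[0,0,0],1],
    [[0,6,0],[0,0,0],1],
    [[0,4,0],[0,0,0],1],
  ],
)

```text
time: 3.12
position: [0.651, 0.0076, 0.0799]
tcp_rot: [-3.135, -0.096, -0.043]
contact_force: [0.3, 0.8, -1.0]
gripper_width: -0.0
```

```bash
python3 -c "
from h import *
rep()"
```

```text
t 3.12 p [0.651  0.0076 0.0799] tool x ang 0.0611 tilt z [ 0.027  0.006 -1.   ] polar r 0.1798 ang 0.1314 F [ 0.3  0.8 -1. ] w -0.0
```

```bash
cat >> h.py <<'E'
def goto(p,ang):
    s,M=rep();x=np.array([np.cos(ang),np.sin(ang),0]);z=np.array([0,0,-1.]);D=np.c_[x,np.cross(z,x),z]
    print("shift",(M.T@(np.array(p)-s["position"])*1000).round(1),"turn units",(R.from_matrix(M.T@D).as_rotvec(degrees=True)/5).round(2))
def polar(phi,off,r=.165,z=.058):
    "phi: bar world angle; off: mm of TCP behind bar centre line (anticlockwise side)"
    return [PIV[0]+r*np.cos(phi)-off/1000*np.sin(phi),PIV[1]+r*np.sin(phi)+off/1000*np.cos(phi),z]
E
python3 -c "
from h import *
goto(polar(.068,22),.068)
from bench import state
print(state()['joints'].round(3),state()['qvel'].round(3))"
```

```text
t 3.12 p [0.651  0.0076 0.0799] tool x ang 0.0611 tilt z [ 0.027  0.006 -1.   ] polar r 0.1798 ang 0.1314 F [ 0.3  0.8 -1. ] w -0.0
shift [-15.1 -10.4  21.6] turn units [-0.05 -0.32 -0.08]
[-0.009  0.667  1.672  0.009  0.775 -0.077] [-0.084 -0.015 -0.009  0.006  0.009 -0.083]
```

Request:
carry_out(
  increments=[
    [[0,-10,0],[0,0,0],1],
    [[-5,0,8],[0,-0.12,0],1],
    [[-5,0,8],[0,-0.12,0],1],
    [[-5,0,8],[0,-0.1,0],1],
    [[0,0,0],[0,0,0],1],
  ],
)

```text
time: 3.53
position: [0.6351, 0.0163, 0.0551]
tcp_rot: [-3.137, -0.094, 0.004]
contact_force: [-1.5, -0.4, -0.3]
gripper_width: 0.002
```

```bash
python3 -c "
from h import *
goto(polar(.068,22),.068)
from bench import capture
c=capture('side')
cv2.imwrite('pics/b.png',cv2.resize(c['img'][130:290,180:320],None,fx=3.7,fy=3.7,interpolation=2))"
```

```text
t 3.53 p [0.6351 0.0163 0.0551] tool x ang 0.0598 tilt z [-0.003  0.004 -1.   ] polar r 0.1655 ang 0.1967 F [-1.5 -0.4 -0.3] w 0.0
shift [ 0.8 -0.8 -2.9] turn units [-0.04  0.03 -0.09]
```

View pics/b.png

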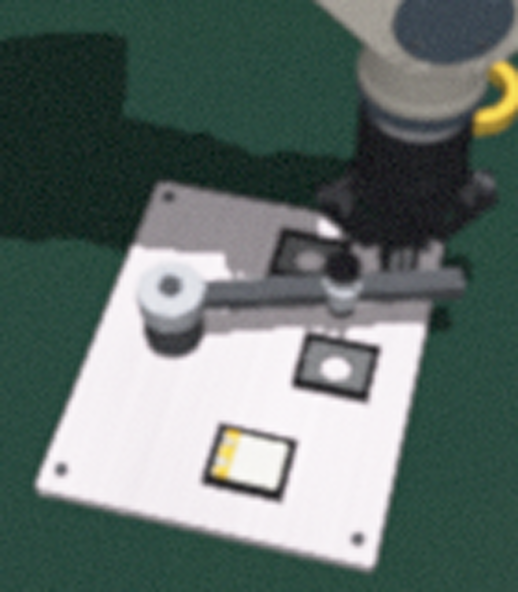

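The fingers now stand directly behind the bar at crop (405,260), between the cap and the outer end. I'll start the swing.

Request:
carry_out(
  increments=[
    [[0.5,5,0],[0,0,0],1],
    [[0.5,8,0],[0,0,0.5],1],
    [[0.8,10,0],[0,0,0.7],1],
    [[0.8,10,0],[0,0,0.7],1],
    [[0.8,10,0],[0,0,0.7],1],
  ],
)

```text
time: 4.0
position: [0.6385, -0.0259, 0.0544]
tcp_rot: [-3.126, 0.267, 0.006]
contact_force: [-0.8, 0.0, 1.3]
gripper_width: 0.002
```

```bash
python3 -c "
from h import *
goto(polar(-.1,14),-.1)"
```

```text
t 4.0 p [ 0.6385 -0.0259  0.0544] tool x ang -0.1707 tilt z [-0.003  0.005 -1.   ] polar r 0.166 ang -0.0595 F [-0.8  0.   1.3] w 0.0
shift [-1.4 -7.2 -3.5] turn units [-0.05  0.05 -0.81]
```

Request:
carry_out(
  increments=[
    [[0.6,10,-1],[0,0,0.6],1],
    [[0.6,10,0],[0,0,0.7],1],
    [[0.6,10,0],[0,0,0.7],1],
    [[0.6,10,0],[0,0,0.7],1],
    [[0.6,10,0],[0,0,0.7],1],
  ],
)

```text
time: 4.42
position: [0.6278, -0.0773, 0.0554]
tcp_rot: [-3.046, 0.749, 0.006]
contact_force: [-0.1, 1.3, -0.2]
gripper_width: -0.0
```

```bash
python3 -c "
from h import *
goto(polar(-.45,14),-.45)"
```

```text
t 4.42 p [ 0.6278 -0.0773  0.0554] tool x ang -0.4825 tilt z [-0.002  0.005 -1.   ] polar r 0.1667 ang -0.3764 F [-0.1  1.3 -0.2] w -0.0
shift [-1.3 -1.7 -2.6] turn units [-0.04  0.05 -0.37]
```

Request:
carry_out(
  increments=[
    [[0.5,10,-1],[0,0,0.65],1],
    [[0.5,10,0],[0,0,0.7],1],
    [[0.5,10,0],[0,0,0.7],1],
    [[0.5,10,0],[0,0,0.7],1],
    [[0.5,10,0],[0,0,0.7],1],
  ],
)

```text
time: 4.83
position: [0.6021, -0.1228, 0.0566]
tcp_rot: [-2.889, 1.221, 0.003]
contact_force: [0.2, 1.6, 0.1]
gripper_width: -0.002
```

Request:
carry_out(
  increments=[
    [[0.5,10,0],[0,0,0.7],1],
    [[0.5,9,0],[0,0,0.6],1],
    [[0.5,6,0],[0,0,0.4],1],
    [[0.2,3,0],[0,0,0.2],1],
    [[0,1,0],[0,0,0],1],
  ],
)

```text
time: 5.25
position: [0.5803, -0.1461, 0.057]
tcp_rot: [-2.767, 1.474, 0.002]
contact_force: [0.7, 0.8, -0.8]
gripper_width: -0.0
```

```bash
python3 -c "
from h import *
goto(polar(-1.143,14),-1.143)
from bench import capture
c=capture('side');t=capture('top');np.savez('sc.npz',**c)
cv2.imwrite('pics/c.png',np.hstack([cv2.resize(x,None,fx=3,fy=3,interpolation=2) for x in (c['img'][150:310,180:310],t['img'][130:290,210:340])]))"
```

```text
t 5.25 p [ 0.5803 -0.1461  0.057 ] tool x ang -0.9789 tilt z [ 0.002  0.006 -1.   ] polar r 0.1688 ang -0.8804 F [ 0.7  0.8 -0.8] w -0.0
shift [-2.9 29.7 -1.2] turn units [-0.05  0.05  1.88]
```

View pics/c.png

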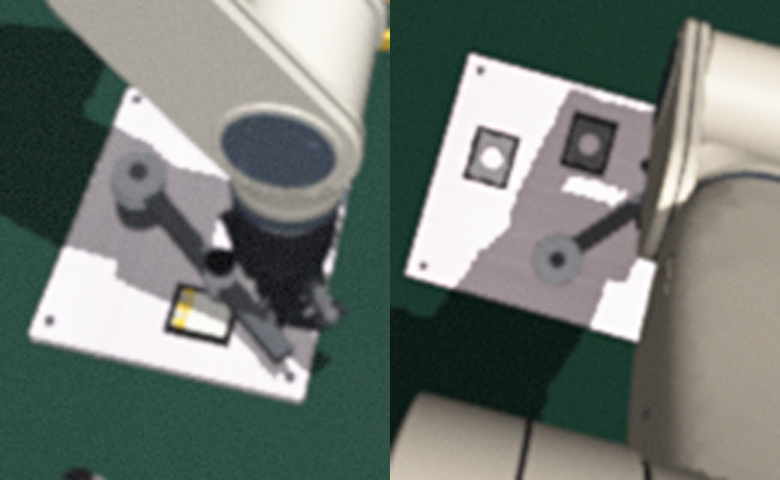

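Side view: the bar is most of the way there, with the cap at crop (220,260) and the cell nest at (202,314). The finger is flush behind the bar.

```bash
cat >> h.py <<'E'
def barang(c,uv,z=.087,hub=(.4724,-.0172)):
    w=ray(c,uv,z)[0];d=w-np.array(hub);print("pt",w.round(4),"r",np.hypot(*d).round(4),"ang",np.arctan2(d[1],d[0]).round(3))
E
python3 -c "
from h import *
c=dict(np.load('sc.npz'))
f=lambda u,v:[180+(u+.5)/3-.5,150+(v+.5)/3-.5]
barang(c,f(220,260));barang(c,f(283,350),.064);"
```

```text
pt [ 0.5369 -0.1187] r 0.1202 ang -1.004
pt [ 0.5818 -0.1867] r 0.2017 ang -0.997
```

Request:
carry_out(
  increments=[
    [[0,6,0],[0,0,0.4],1],
    [[0,6,0],[0,0,0.4],1],
    [[0,5,0],[0,0,0.35],1],
    [[0,3,0],[0,0,0.2],1],
    [[0,0,0],[0,0,0],1],
  ],
)

```text
time: 5.77
position: [0.5661, -0.1563, 0.0575]
tcp_rot: [-2.676, 1.632, -0.005]
contact_force: [-0.7, -0.4, -0.1]
gripper_width: -0.001
```

```bash
python3 -c "
from h import *
goto(polar(-1.147,20),-1.147)
from bench import capture
c=capture('side');np.savez('sd.npz',**c)
cv2.imwrite('pics/d.png',cv2.resize(c['img'][190:290,205:305],None,fx=6,fy=6,interpolation=2))"
```

```text
t 5.77 p [ 0.5661 -0.1563  0.0575] tool x ang -1.0953 tilt z [ 0.007  0.004 -1.   ] polar r 0.1685 ang -0.9841 F [-0.7 -0.4 -0.1] w -0.0
shift [-1.7  7.3 -0.6] turn units [-0.09  0.01  0.59]
```

View pics/d.png

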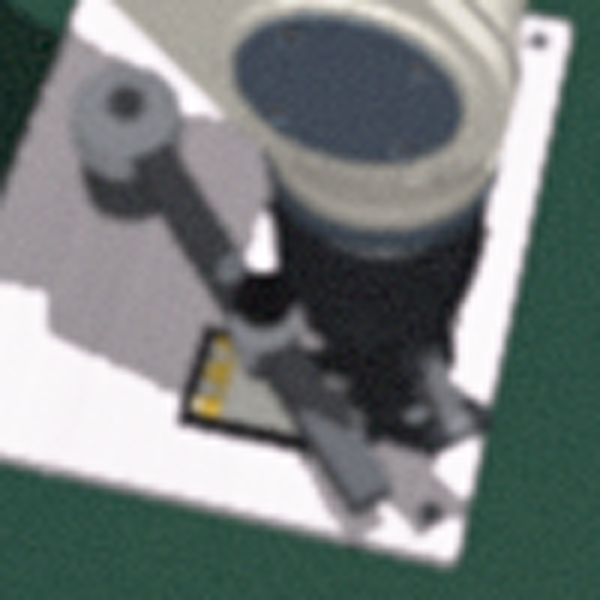

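Cap at crop (266,294), bar end (370,495): the bar is still a little short, by about 0.04 rad. I'll push on about 6 mm.

Request:
carry_out(
  increments=[
    [[-0.5,3,0],[0,0,0.25],1],
    [[-0.5,3,0],[0,0,0.2],1],
    [[0,1,0],[0,0,0.1],1],
    [[0,0,0],[0,0,0],1],
  ],
)

```text
time: 6.15
position: [0.5601, -0.1585, 0.0577]
tcp_rot: [-2.634, 1.698, -0.008]
contact_force: [0.8, -0.5, 0.8]
gripper_width: -0.004
```

```bash
python3 -c "
from h import *
c=dict(np.load('sd.npz'))
f=lambda u,v:[205+(u+.5)/6-.5,190+(v+.5)/6-.5]
barang(c,f(266,294))
goto(polar(-1.147,20),-1.147)
from bench import capture
c=capture('side');np.savez('se.npz',**c)
g=cv2.cvtColor(c['img'],6);b=cv2.resize(g[225:260,235:275],None,fx=6,fy=6,interpolation=2)
q=max(cv2.findContours(((b<38)[:150,:120]).astype(np.uint8),0,2)[0],key=cv2.contourArea)
(u,v),r=cv2.minEnclosingCircle(q);print(u,v,r,cv2.minAreaRect(q));barang(c,[235+(u+.5)/6-.5,225+(v+.5)/6-.5])
cv2.imwrite('pics/e.png',cv2.resize(c['img'][190:290,205:305],None,fx=6,fy=6,interpolation=2))"
```

```text
pt [ 0.527  -0.1244] r 0.1203 ang -1.1
t 6.15 p [ 0.5601 -0.1585  0.0577] tool x ang -1.1451 tilt z [ 0.008  0.004 -1.   ] polar r 0.1671 ang -1.0212 F [ 0.8 -0.5  0.8] w -0.0
shift [-0.7  1.  -0.3] turn units [-0.11  0.    0.02]
86.91024017333984 66.1269302368164 55.1666259765625 ((95.26403045654297, 73.88157653808594), (78.44351196289062, 102.5506591796875), 30.30268096923828)
pt [ 0.5277 -0.1162] r 0.1135 ang -1.061
```

Request:
carry_out(
  increments=[
    [[0,-12,0],[0,0,0],1],
    [[0,-18,0],[0,0,0],1],
    [[0,0,-30],[0,0,0],1],
    [[0,0,-40],[0,0,0],1],
    [[0,0,-40],[0,0,0],1],
  ],
)

```text
time: 6.62
position: [0.5838, -0.1428, 0.1607]
tcp_rot: [-2.64, 1.701, 0.026]
contact_force: [1.2, -0.7, 0.9]
gripper_width: -0.003
```

Request:
carry_out(
  increments=[
    [[0,-20,-30],[0,0,0],1],
    [[0,-40,0],[0,0,-0.8],1],
    [[0,-40,0],[0,0,-0.8],1],
    [[0,-40,0],[0,0,-0.8],1],
    [[0,-40,0],[0,0,-0.8],1],
  ],
)

```text
time: 7.03
position: [0.7463, -0.054, 0.2048]
tcp_rot: [-2.849, 1.309, 0.007]
contact_force: [1.0, -0.4, 0.2]
gripper_width: 0.005
```

Request:
carry_out(
  increments=[
    [[0,-40,0],[0,0,-0.8],1],
    [[0,-40,0],[0,0,-0.8],1],
    [[0,-40,0],[0,0,-0.8],1],
    [[0,-40,0],[0,0,-0.8],1],
    [[0,-10,0],[0,0,-0.2],1],
  ],
)

```text
time: 7.45
position: [0.8682, 0.0818, 0.2058]
tcp_rot: [-3.018, 0.841, 0.001]
contact_force: [0.6, -0.0, -0.4]
gripper_width: 0.001
```

```bash
python3 -c "
from h import *
rep()
from bench import capture
c=capture('side');t=capture('top');np.savez('sf.npz',**c);np.savez('tf.npz',**t)
cv2.imwrite('pics/f.png',np.hstack([cv2.resize(x,None,fx=5,fy=5,interpolation=2) for x in (c['img'][190:290,210:290],t['img'][160:260,250:330])]))"
```

```text
t 7.45 p [0.8682 0.0818 0.2058] tool x ang -0.5438 tilt z [ 0.002  0.008 -1.   ] polar r 0.4073 ang 0.2425 F [ 0.6 -0.  -0.4] w 0.0
```

View pics/f.png

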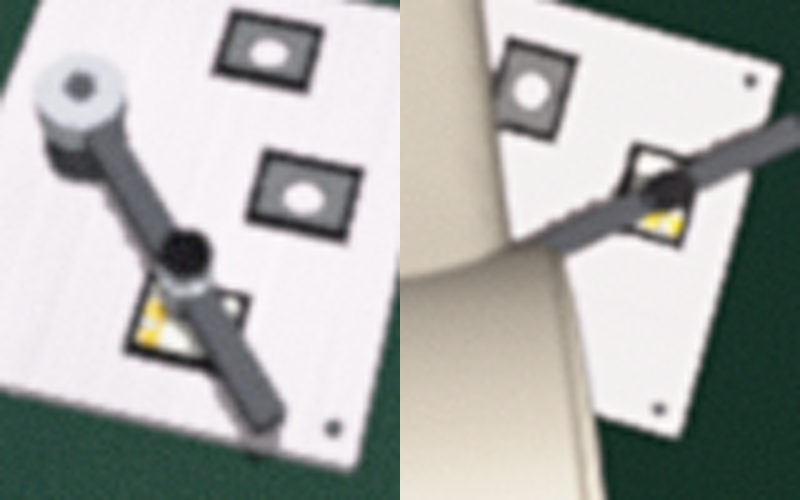

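Side half: cap at (185,249), hub (81,86), bar end about (265,410). Top half: cap at (269,188), nest around (256,195). The blanks are in place. Now the angle from each camera:

```bash
python3 -c "
from h import *
S=dict(np.load('sf.npz'));T=dict(np.load('tf.npz'))
f=lambda o,u,v:[o[0]+(u+.5)/5-.5,o[1]+(v+.5)/5-.5]
so=(210,190);to=(250,160)
def auto(c,o,roi):
    b=cv2.resize(cv2.cvtColor(c['img'],6)[o[1]:o[1]+100,o[0]:o[0]+80],None,fx=5,fy=5,interpolation=2)
    x0,y0,x1,y1=roi;q=max(cv2.findContours((b[y0:y1,x0:x1]<48).astype(np.uint8),0,2)[0],key=cv2.contourArea)
    r=cv2.boundingRect(q);print('cap box',r[0]+x0,r[1]+y0,r[2:]);return q
auto(S,so,(140,200,230,300));auto(T,to,(230,150,310,225))
h=ray(S,f(so,81,86),.07)[0];print('hubS',h)
barang(S,f(so,185,249),.087,h);barang(S,f(so,265,408),.066,h)
barang(T,f(to,269,188),.087,(.474,-.0139));barang(T,f(to,397,130),.066,(.474,-.0139))
nS=np.array([.5217,-.1285])-h;nT=np.array([.5236,-.1237])-[.474,-.0139]
print('nest dir side',np.arctan2(nS[1],nS[0]),'top',np.arctan2(nT[1],nT[0]))
goto(polar(-1.143,0,.12,.2),-1.143)
"
```

```text
cap box 160 233 (46, 41)
cap box 248 175 (33, 32)
hubS [ 0.47220682 -0.0161714 ]
pt [ 0.5215 -0.1264] r 0.1208 ang -1.15
pt [ 0.5548 -0.1987] r 0.2004 ang -1.146
pt [ 0.5243 -0.1219] r 0.1192 ang -1.135
pt [ 0.5573 -0.1985] r 0.2025 ang -1.147
nest dir side -1.1557779759941003 top -1.1465043150653702
t 7.55 p [0.8666 0.0796 0.2052] tool x ang -0.5471 tilt z [-0.     0.007 -1.   ] polar r 0.4052 ang 0.2381 F [-0.8  0.5 -0.5] w 0.0
shift [-187.2  353.9    3.8] turn units [-0.05  0.06  6.83]
```

Request:
carry_out(
  increments=[
    [[-8.4,39,0],[0,0,0.7],1],
    [[-8.4,39,0],[0,0,0.7],1],
    [[-8.4,39,0],[0,0,0.7],1],
    [[-8.4,39,0],[0,0,0.7],1],
    [[-8.4,39,0],[0,0,0.7],1],
  ],
)

```text
time: 7.97
position: [0.71, -0.0448, 0.1996]
tcp_rot: [-2.85, 1.308, 0.006]
contact_force: [1.3, -0.2, 0.9]
gripper_width: -0.001
```

Request:
carry_out(
  increments=[
    [[-8.4,39,0],[0,0,0.7],1],
    [[-8.4,39,0],[0,0,0.7],1],
    [[-8.4,35,0],[0,0,0.7],1],
    [[-6,20,0],[0,0,0.6],1],
    [[0,0,0],[0,0,0],1],
  ],
)

```text
time: 8.38
position: [0.5685, -0.1053, 0.1994]
tcp_rot: [2.656, -1.676, -0.018]
contact_force: [0.4, -0.1, 0.2]
gripper_width: -0.002
```

```bash
python3 -c "
from h import *
goto([.5228,-.1248,.115],-1.143)"
```

```text
t 8.38 p [ 0.5685 -0.1053  0.1994] tool x ang -1.1255 tilt z [-0.01   0.005 -1.   ] polar r 0.1309 ang -0.7506 F [ 0.4 -0.1  0.2] w -0.0
shift [-1.3 49.1 84.8] turn units [0.08 0.1  0.2 ]
```

Request:
carry_out(
  increments=[
    [[-1,25,0],[0.08,0.1,0.1],1],
    [[0,18,0],[0,0,0.1],1],
    [[0,6,20],[0,0,0],1],
    [[0,0,20],[0,0,0],1],
    [[0,0,15],[0,0,0],1],
  ],
)

```text
time: 8.8
position: [0.5218, -0.13, 0.149]
tcp_rot: [-2.633, 1.708, -0.016]
contact_force: [0.3, 0.3, 0.2]
gripper_width: 0.002
```

```bash
python3 -c "
from h import *
goto([.5228,-.1248,.115],-1.143)"
```

```text
t 8.8 p [ 0.5218 -0.13    0.149 ] tool x ang -1.1509 tilt z [ 0.01  -0.003 -1.   ] polar r 0.1241 ang -1.165 F [0.3 0.3 0.2] w 0.0
shift [-4.6 -2.8 34. ] turn units [-0.09 -0.08 -0.09]
```

Request:
carry_out(
  increments=[
    [[-4.5,-3,10],[-0.1,-0.1,-0.1],1],
    [[0,0,12],[0,0,0],1],
    [[0,0,8],[0,0,0],1],
    [[0,0,3],[0,0,0],1],
    [[0,0,0],[0,0,0],1],
  ],
)

```text
time: 9.22
position: [0.5219, -0.1246, 0.1126]
tcp_rot: [2.641, -1.698, -0.011]
contact_force: [-0.1, -0.3, -0.4]
gripper_width: -0.001
```

```bash
python3 -c "
from h import *
goto([.5228,-.1248,.115],-1.143)
from bench import capture
c=capture('side')
cv2.imwrite('pics/g.png',cv2.resize(c['img'][190:290,205:305],None,fx=6,fy=6,interpolation=2))"
```

```text
t 9.22 p [ 0.5219 -0.1246  0.1126] tool x ang -1.1429 tilt z [-0.007  0.002 -1.   ] polar r 0.1192 ang -1.1463 F [-0.1 -0.3 -0.4] w -0.0
shift [ 0.5 -0.7 -2.4] turn units [0.06 0.06 0.  ]
```

View pics/g.png

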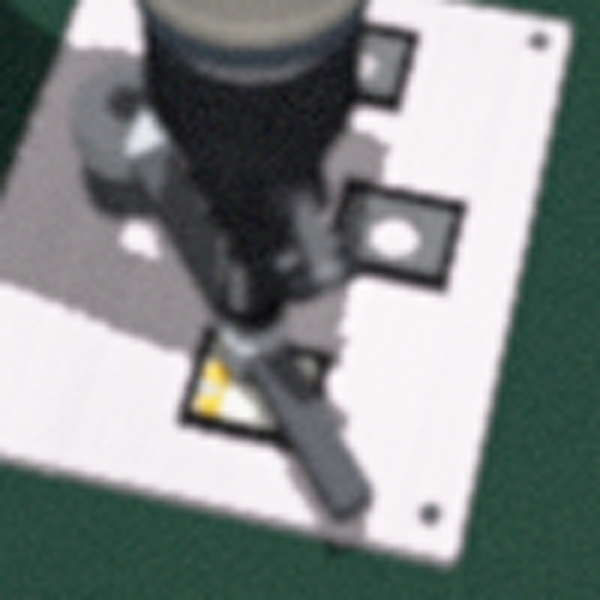

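The shut fingertips stand right above the cap at crop (250,310), in line with the bar. I'll press straight down slowly.

Request:
carry_out(
  increments=[
    [[0,0,3],[0,0,0],1],
    [[0,0,3],[0,0,0],1],
    [[0,0,3],[0,0,0],1],
    [[0,0,3],[0,0,0],1],
  ],
)

```text
time: 9.6
position: [0.5238, -0.1249, 0.1026]
tcp_rot: [2.643, -1.698, -0.004]
contact_force: [-1.1, 0.6, 3.8]
gripper_width: 0.002
```

```bash
python3 -c "
from h import *
goto([.5228,-.1248,.096],-1.143)"
```

```text
t 9.6 p [ 0.5238 -0.1249  0.1026] tool x ang -1.1425 tilt z [-0.003  0.001 -1.   ] polar r 0.1202 ang -1.1327 F [-1.1  0.6  3.8] w 0.0
shift [-0.5  0.9  6.6] turn units [0.02 0.03 0.01]
```

Request:
carry_out(
  increments=[
    [[0,0,3],[0,0,0],1],
    [[0,0,3],[0,0,0],1],
    [[0,0,3],[0,0,0],1],
  ],
)

```text
time: 9.85
position: [0.5253, -0.1249, 0.0956]
tcp_rot: [-2.641, 1.698, -0.0]
contact_force: [-6.6, 9.0, 48.7]
gripper_width: 0.0
```

The force is 48.7 N at TCP z 0.0956, against 5.6 N from the spring, so the plunger is on its stop. Releasing straight up.

Request:
carry_out(
  increments=[
    [[0,0,-2],[0,0,0],1],
    [[0,0,-4],[0,0,0],1],
    [[0,0,-6],[0,0,0],1],
    [[0,0,-20],[0,0,0],1],
    [[0,0,-40],[0,0,0],1],
  ],
)

```text
time: 10.27
position: [0.522, -0.1235, 0.1646]
tcp_rot: [2.641, -1.699, -0.016]
contact_force: [0.2, 0.1, 0.6]
gripper_width: -0.001
```

Request:
carry_out(
  increments=[
    [[0,-20,-40],[0,0,0],1],
    [[0,-40,0],[0,0,-0.8],1],
    [[0,-40,0],[0,0,-0.8],1],
    [[0,-40,0],[0,0,-0.8],1],
    [[0,-40,0],[0,0,-0.8],1],
  ],
)

```text
time: 10.68
position: [0.681, -0.0367, 0.2154]
tcp_rot: [-2.852, 1.312, 0.001]
contact_force: [0.6, -0.9, 0.6]
gripper_width: 0.001
```

Request:
carry_out(
  increments=[
    [[0,-40,0],[0,0,-0.8],1],
    [[0,-40,0],[0,0,-0.8],1],
    [[0,-40,0],[0,0,-0.8],1],
    [[0,-40,0],[0,0,-0.8],1],
    [[0,0,0],[0,0,0],1],
  ],
)

```text
time: 11.1
position: [0.7998, 0.0894, 0.2149]
tcp_rot: [-3.013, 0.873, -0.008]
contact_force: [-1.3, 0.5, 0.6]
gripper_width: -0.003
```

```bash
python3 -c "
from h import *
rep()
from bench import capture
c=capture('side');t=capture('top');np.savez('sg.npz',**c);np.savez('tg.npz',**t)
cv2.imwrite('pics/h.png',np.hstack([cv2.resize(x,None,fx=5,fy=5,interpolation=2) for x in (c['img'][190:290,210:290],t['img'][160:260,250:330])]))"
```

```text
t 11.1 p [0.7998 0.0894 0.2149] tool x ang -0.5639 tilt z [ 0.006  0.003 -1.   ] polar r 0.3435 ang 0.3117 F [-1.3  0.5  0.6] w -0.0
```

View pics/h.png

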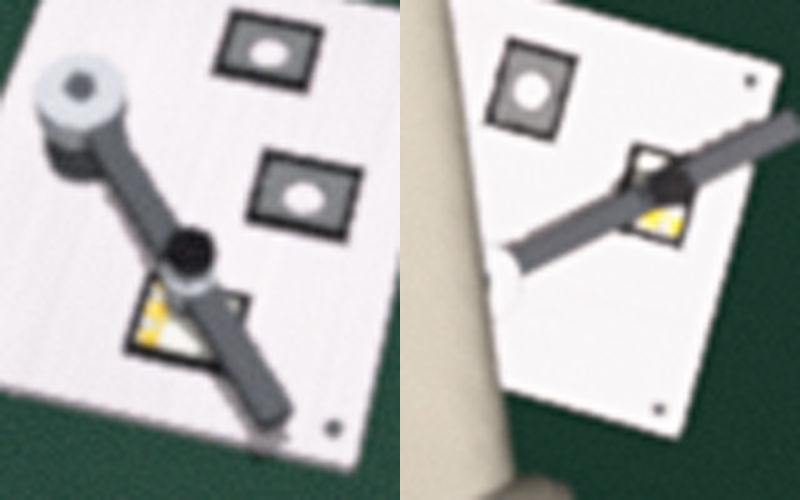

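The plunger is up and the blanks and cell look undisturbed, but the bar end has moved slightly anticlockwise (side crop end about (270,410), cap (190,247)). I'll quantify that against the picture from before the press.

```bash
python3 -c "
from h import *
def cap(c,t):
    g=cv2.cvtColor(c['img'],6).astype(float);x0,y0,x1,y1=t
    w=np.clip(70-g[y0:y1,x0:x1],0,40);Y,X=np.mgrid[y0:y1,x0:x1];return np.array([(w*X).sum(),(w*Y).sum()])/w.sum()
def end(c,t):
    g=c['img'][t[1]:t[3],t[0]:t[2]].astype(float);return g
for n,roi,hub,e in(('s',(238,233,257,247),(.4722,-.0162),(250,255,272,280)),('t',(295,190,312,206),(.474,-.0139),(312,178,335,198))):
    A=dict(np.load(n+'f.npz'));B=dict(np.load(n+'g.npz'))
    a,b=cap(A,roi),cap(B,roi);print(n,a,b);barang(A,a,.085,hub);barang(B,b,.085,hub)
    print('end shift px',cv2.phaseCorrelate(*[cv2.cvtColor(x['img'],6)[e[1]:e[3],e[0]:e[2]].astype(np.float32) for x in(A,B)],cv2.createHanningWindow((e[2]-e[0],e[3]-e[1]),cv2.CV_32F)))
S=dict(np.load('sg.npz'));f=lambda o,u,v:[o[0]+(u+.5)/5-.5,o[1]+(v+.5)/5-.5]
barang(S,f((210,190),190,247),.087,(.4722,-.0162));barang(S,f((210,190),271,406),.066,(.4722,-.0162))
"
```

```text
s [246.32850679 240.26289593] [247.18709973 239.94602013]
pt [ 0.5208 -0.1275] r 0.1215 ang -1.159
pt [ 0.5229 -0.1267] r 0.1216 ang -1.141
end shift px ((1.0104424470807825, 0.29390745070210933), 1.2058944447835287)
t [302.93307393 197.23035019] [302.74760383 196.48881789]
pt [ 0.5243 -0.1209] r 0.1182 ang -1.131
pt [ 0.5264 -0.1204] r 0.1187 ang -1.114
end shift px ((0.2138127653317614, -1.0786493303572815), 0.9281171182791392)
pt [ 0.5239 -0.1254] r 0.1209 ang -1.129
pt [ 0.5576 -0.1978] r 0.2007 ang -1.131
```

The press turned the arm about +0.018 rad (2 mm at the probe). I'll nudge it back to centre, then press again more gently, controlling the sideways drift.

```bash
python3 -c "
from h import *
goto([.5874,-.1461,.2],-1.147)"
```

```text
t 11.2 p [0.7969 0.0847 0.2143] tool x ang -0.5696 tilt z [ 0.002  0.001 -1.   ] polar r 0.3394 ang 0.3013 F [-0.5 -0.6 -0.9] w -0.0
shift [-52.  307.4  13.6] turn units [-0.03 -0.01  6.62]
```

Request:
carry_out(
  increments=[
    [[3,38,2],[0,0,0.8],1],
    [[3,38,2],[0,0,0.8],1],
    [[3,38,2],[0,0,0.8],1],
    [[3,38,2],[0,0,0.8],1],
    [[3,38,2],[0,0,0.8],1],
  ],
)

```text
time: 11.62
position: [0.6807, -0.0703, 0.2015]
tcp_rot: [-2.806, 1.407, -0.005]
contact_force: [1.0, -0.5, -0.8]
gripper_width: -0.003
```

Request:
carry_out(
  increments=[
    [[3,38,2],[0,0,0.8],1],
    [[3,30,2],[0,0,0.8],1],
    [[3,15,0],[0,0,0.6],1],
    [[0,0,0],[0,0,0],1],
    [[0,0,0],[0,0,0],1],
  ],
)

```text
time: 12.03
position: [0.6001, -0.1369, 0.1967]
tcp_rot: [2.633, -1.709, -0.005]
contact_force: [0.4, -0.2, 0.9]
gripper_width: 0.001
```

```bash
python3 -c "
from h import *
goto([.5874,-.1461,.058],-1.147)"
```

```text
t 12.03 p [ 0.6001 -0.1369  0.1967] tool x ang -1.1512 tilt z [-0.004 -0.    -1.   ] polar r 0.1756 ang -0.7595 F [ 0.4 -0.2  0.9] w 0.0
shift [  3.4  14.9 138.8] turn units [ 0.04  0.01 -0.05]
```

Request:
carry_out(
  increments=[
    [[3,12,15],[0,0,0],1],
    [[0,0,25],[0,0,0],1],
    [[0,0,30],[0,0,0],1],
    [[0,0,25],[0,0,0],1],
    [[0,0,10],[0,0,0],1],
  ],
)

```text
time: 12.45
position: [0.5957, -0.1464, 0.0945]
tcp_rot: [-2.636, 1.704, -0.018]
contact_force: [-0.2, -0.3, 0.2]
gripper_width: 0.003
```

```bash
python3 -c "
from h import *
goto([.5874,-.1461,.058],-1.147)"
```

```text
t 12.45 p [ 0.5957 -0.1464  0.0945] tool x ang -1.148 tilt z [ 0.011 -0.004 -1.   ] polar r 0.1792 ang -0.8151 F [-0.2 -0.3  0.2] w 0.0
shift [-4.   7.7 36.4] turn units [-0.09 -0.09 -0.01]
```

Request:
carry_out(
  increments=[
    [[-4,0,14],[-0.09,-0.09,0],1],
    [[0,0,14],[0,0,0],1],
    [[0,0,7],[0,0,0],1],
    [[0,0,0],[0,0,0],1],
  ],
)

```text
time: 12.78
position: [0.5954, -0.1415, 0.0559]
tcp_rot: [2.641, -1.7, -0.002]
contact_force: [-0.3, 0.4, 0.3]
gripper_width: 0.002
```

```bash
python3 -c "
from h import *
goto([.5590,-.1590,.058],-1.147)"
```

```text
t 12.78 p [ 0.5954 -0.1415  0.0559] tool x ang -1.1439 tilt z [-0.001  0.    -1.   ] polar r 0.1754 ang -0.7973 F [-0.3  0.4  0.3] w 0.0
shift [ 0.9 40.3 -2.1] turn units [0.01 0.01 0.04]
```

Request:
carry_out(
  increments=[
    [[0.2,10,0],[0,0,0],1],
    [[0.2,10,0],[0,0,0],1],
    [[0.2,7,0],[0,0,0],1],
    [[0.2,4,0],[0,0,0],1],
    [[0,0,0],[0,0,0],1],
  ],
)

```text
time: 13.2
position: [0.5662, -0.1569, 0.0587]
tcp_rot: [-2.642, 1.699, -0.005]
contact_force: [-1.2, -0.1, 0.4]
gripper_width: -0.005
```

```bash
python3 -c "
from h import *
goto([.5590,-.1590,.058],-1.147)"
```

```text
t 13.2 p [ 0.5662 -0.1569  0.0587] tool x ang -1.1429 tilt z [ 0.003 -0.001 -1.   ] polar r 0.1691 ang -0.9855 F [-1.2 -0.1  0.4] w -0.01
shift [-1.1  7.4  0.7] turn units [-0.03 -0.02  0.05]
```

Request:
carry_out(
  increments=[
    [[-0.3,3,0],[0,0,0.05],1],
    [[-0.3,2.5,0],[0,0,0],1],
    [[-0.3,1.5,0],[0,0,0],1],
    [[0,0.5,0],[0,0,0],1],
    [[0,0,0],[0,0,0],1],
  ],
)

```text
time: 13.62
position: [0.5595, -0.1604, 0.0607]
tcp_rot: [-2.635, 1.706, -0.011]
contact_force: [0.2, -0.3, -0.2]
gripper_width: 0.003
```

```bash
cat >> h.py <<'E'
def cap(c,t=(238,233,257,247)):
    g=cv2.cvtColor(c['img'],6).astype(float);x0,y0,x1,y1=t
    w=np.clip(70-g[y0:y1,x0:x1],0,40);Y,X=np.mgrid[y0:y1,x0:x1];return np.array([(w*X).sum(),(w*Y).sum()])/w.sum()
E
python3 -c "
from h import *
goto([.5590,-.1590,.058],-1.147)"
```

```text
t 13.62 p [ 0.5595 -0.1604  0.0607] tool x ang -1.1491 tilt z [ 0.007 -0.002 -1.   ] polar r 0.1684 ang -1.03 F [ 0.2 -0.3 -0.2] w 0.0
shift [-1.5 -0.1  2.7] turn units [-0.07 -0.05 -0.02]
```

Request:
carry_out(
  increments=[
    [[0,-12,0],[0,0,0],1],
    [[0,-18,0],[0,0,0],1],
    [[0,0,-30],[0,0,0],1],
    [[0,0,-40],[0,0,0],1],
    [[0,0,-40],[0,0,0],1],
  ],
)

```text
time: 14.03
position: [0.5847, -0.1443, 0.1637]
tcp_rot: [2.634, -1.705, -0.019]
contact_force: [0.7, 0.7, 0.6]
gripper_width: 0.001
```

Request:
carry_out(
  increments=[
    [[0,-30,-20],[0,0,0],1],
    [[0,-40,0],[0,0,-0.8],1],
    [[0,-40,0],[0,0,-0.8],1],
    [[0,-40,0],[0,0,-0.8],1],
    [[0,0,0],[0,0,0],1],
  ],
)

```text
time: 14.45
position: [0.7294, -0.0718, 0.1973]
tcp_rot: [-2.804, 1.41, -0.008]
contact_force: [-1.1, -0.3, -0.0]
gripper_width: 0.001
```

```bash
python3 -c "
from h import *
from bench import capture
c=capture('side');np.savez('sh.npz',**c)
A=dict(np.load('sf.npz'))
for x in(A,c):barang(x,cap(x),.085,(.4722,-.0162))
cv2.imwrite('pics/i.png',cv2.resize(c['img'][190:290,210:290],None,fx=6,fy=6,interpolation=2))
goto([.5228,-.1248,.2],-1.147)"
```

```text
pt [ 0.5208 -0.1275] r 0.1215 ang -1.159
pt [ 0.5203 -0.1277] r 0.1214 ang -1.164
t 14.5 p [ 0.7272 -0.0731  0.1968] tool x ang -0.9344 tilt z [ 0.004 -0.    -1.   ] polar r 0.2608 ang -0.2209 F [ 0.5 -0.1  0.2] w 0.0
shift [-79.9 195.1  -3.9] turn units [-0.03 -0.02  2.44]
```

View pics/i.png

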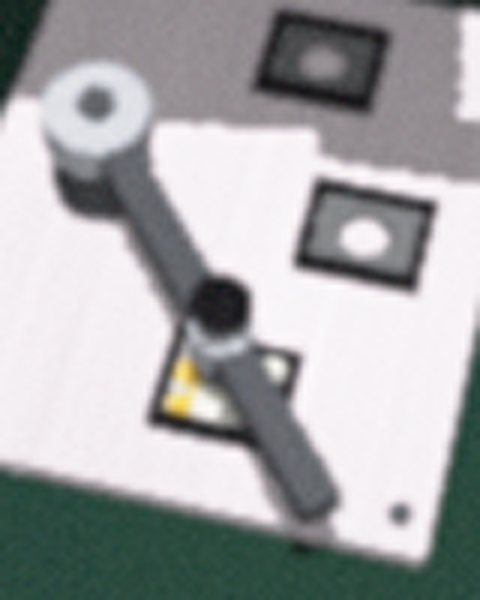

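The arm is back on centre: its angle is 0.005 rad past the first setting, as intended, with the cap at crop (220,303). Now the second, gentle press.

Request:
carry_out(
  increments=[
    [[-10,39,0],[0,0,0.5],1],
    [[-10,39,0],[0,0,0.5],1],
    [[-10,39,0],[0,0,0.5],1],
    [[-10,39,0],[0,0,0.5],1],
    [[-10,20,0],[0,0,0.4],1],
  ],
)

```text
time: 14.92
position: [0.5505, -0.1212, 0.1926]
tcp_rot: [-2.637, 1.705, -0.005]
contact_force: [0.1, 0.1, -0.0]
gripper_width: -0.002
```

Request:
carry_out(
  increments=[
    [[0,0,0],[0,0,0],1],
    [[0,0,0],[0,0,0],1],
  ],
)

```text
time: 15.08
position: [0.5441, -0.1215, 0.1922]
tcp_rot: [2.634, -1.712, -0.003]
contact_force: [1.0, 0.8, -0.3]
gripper_width: -0.0
```

```bash
python3 -c "
from h import *
goto([.5222,-.1252,.2],-1.147)"
```

```text
t 15.08 p [ 0.5441 -0.1215  0.1922] tool x ang -1.1529 tilt z [-0.002  0.001 -1.   ] polar r 0.1273 ang -0.9767 F [ 1.   0.8 -0.3] w -0.0
shift [-5.5 21.5 -7.8] turn units [ 0.02  0.02 -0.07]
```

Request:
carry_out(
  increments=[
    [[-5,15,0],[0,0,-0.05],1],
    [[0,6,20],[0,0,0],1],
    [[0,0,25],[0,0,0],1],
    [[0,0,15],[0,0,0],1],
    [[0,0,0],[0,0,0],1],
  ],
)

```text
time: 15.5
position: [0.5283, -0.1262, 0.133]
tcp_rot: [-2.637, 1.703, -0.01]
contact_force: [0.2, 0.4, -0.3]
gripper_width: 0.001
```

```bash
python3 -c "
from h import *
goto([.5222,-.1252,.112],-1.147)"
```

```text
t 15.5 p [ 0.5283 -0.1262  0.133 ] tool x ang -1.1469 tilt z [ 0.007 -0.002 -1.   ] polar r 0.1234 ang -1.104 F [ 0.2  0.4 -0.3] w 0.0
shift [-3.5  5.3 20.9] turn units [-0.06 -0.05  0.  ]
```

Request:
carry_out(
  increments=[
    [[-3.5,5,8],[-0.06,-0.05,0],1],
    [[0,0,7],[0,0,0],1],
    [[0,0,4],[0,0,0],1],
    [[0,0,0],[0,0,0],1],
  ],
)

```text
time: 15.83
position: [0.525, -0.1248, 0.1132]
tcp_rot: [-2.64, 1.702, -0.002]
contact_force: [-0.7, 0.0, -0.2]
gripper_width: 0.0
```

```bash
python3 -c "
from h import *
goto([.5222,-.1252,.112],-1.147)"
```

```text
t 15.83 p [ 0.525  -0.1248  0.1132] tool x ang -1.1453 tilt z [ 0.001 -0.    -1.   ] polar r 0.1207 ang -1.1236 F [-0.7  0.  -0.2] w 0.0
shift [-0.8  2.7  1.2] turn units [-0.01 -0.01  0.02]
```

Request:
carry_out(
  increments=[
    [[-0.8,2.7,0],[0,0,0],1],
    [[0,1,0],[0,0,0],1],
    [[0,0,0],[0,0,0],1],
  ],
)

```text
time: 16.08
position: [0.522, -0.1257, 0.1141]
tcp_rot: [-2.64, 1.701, -0.004]
contact_force: [-0.3, -1.2, 1.0]
gripper_width: -0.001
```

```bash
python3 -c "
from h import *
goto([.5222,-.1252,.112],-1.147)"
```

```text
t 16.08 p [ 0.522  -0.1257  0.1141] tool x ang -1.1449 tilt z [ 0.003 -0.001 -1.   ] polar r 0.1203 ang -1.1491 F [-0.3 -1.2  1. ] w -0.0
shift [-0.4 -0.4  2.1] turn units [-0.03 -0.02  0.02]
```

Request:
carry_out(
  increments=[
    [[0,0.2,4],[0,0,0],1],
    [[0,0.3,4],[0,0,0],1],
    [[0,0.3,3],[0,0,0],1],
    [[0,0.3,2],[0,0,0],1],
  ],
)

```text
time: 16.42
position: [0.5225, -0.1265, 0.1021]
tcp_rot: [-2.638, 1.701, -0.011]
contact_force: [-0.1, 2.4, 2.8]
gripper_width: 0.001
```

```bash
python3 -c "
from h import *
goto([.5222,-.1252,.096],-1.147)"
```

```text
t 16.42 p [ 0.5225 -0.1265  0.1021] tool x ang -1.1454 tilt z [ 0.007 -0.001 -1.   ] polar r 0.1212 ang -1.1482 F [-0.1  2.4  2.8] w 0.0
shift [-1.3 -0.2  6.1] turn units [-0.07 -0.05  0.02]
```

Request:
carry_out(
  increments=[
    [[-0.3,0.2,2],[0,0,0],1],
    [[-0.3,0.3,2],[0,0,0],1],
    [[-0.3,0.3,1.5],[0,0,0],1],
  ],
)

```text
time: 16.67
position: [0.5225, -0.1265, 0.0967]
tcp_rot: [-2.638, 1.7, -0.015]
contact_force: [-0.6, -1.2, 14.7]
gripper_width: -0.001
```

```bash
python3 -c "
from h import *
goto([.5222,-.1252,.096],-1.147)"
```

```text
t 16.67 p [ 0.5225 -0.1265  0.0967] tool x ang -1.1452 tilt z [ 0.01  -0.002 -1.   ] polar r 0.1211 ang -1.1477 F [-0.6 -1.2 14.7] w -0.0
shift [-1.3 -0.2  0.7] turn units [-0.09 -0.07  0.02]
```

At the stop: 14.7 N at z 0.0967, with no sideways drift. One small confirming step, then a straight release.

Request:
carry_out(
  increments=[
    [[0,0,1],[0,0,0],1],
  ],
)

```text
time: 16.75
position: [0.523, -0.1265, 0.0964]
tcp_rot: [-2.637, 1.7, -0.016]
contact_force: [-3.5, 3.8, 21.4]
gripper_width: -0.001
```

Request:
carry_out(
  increments=[
    [[0,0,-3],[0,0,0],1],
    [[0,0,-5],[0,0,0],1],
    [[0,0,-8],[0,0,0],1],
    [[0,0,-20],[0,0,0],1],
    [[0,0,-40],[0,0,0],1],
  ],
)

```text
time: 17.17
position: [0.5173, -0.125, 0.1683]
tcp_rot: [2.64, -1.702, -0.006]
contact_force: [0.6, -0.6, -1.0]
gripper_width: -0.001
```

Request:
carry_out(
  increments=[
    [[0,-20,-40],[0,0,0],1],
    [[0,-40,0],[0,0,-0.8],1],
    [[0,-40,0],[0,0,-0.8],1],
    [[0,-40,0],[0,0,-0.8],1],
    [[0,-40,0],[0,0,-0.8],1],
  ],
)

```text
time: 17.58
position: [0.6739, -0.038, 0.2201]
tcp_rot: [2.852, -1.315, 0.003]
contact_force: [0.6, -0.9, -0.2]
gripper_width: -0.005
```

Request:
carry_out(
  increments=[
    [[0,-40,0],[0,0,-0.8],1],
    [[0,-40,0],[0,0,-0.8],1],
    [[0,-40,0],[0,0,-0.8],1],
    [[0,-40,0],[0,0,-0.8],1],
    [[0,0,0],[0,0,0],1],
  ],
)

```text
time: 18.0
position: [0.7909, 0.0877, 0.2203]
tcp_rot: [-3.017, 0.876, -0.004]
contact_force: [-1.6, -0.2, 0.6]
gripper_width: -0.003
```

```bash
python3 -c "
from h import *
from bench import capture
rep()
c=capture('side');t=capture('top')
for n in('sf','sg','sh'):
    x=dict(np.load(n+'.npz'));print(n,end=' ');barang(x,cap(x),.085,(.4722,-.0162))
barang(c,cap(c),.085,(.4722,-.0162))
barang(t,cap(t,(295,190,312,206)),.085,(.474,-.0139))
cv2.imwrite('pics/j.png',np.hstack([cv2.resize(x,(400,600),interpolation=2) for x in (c['img'][130:370,170:330],t['img'][110:260,290:390])]))"
```

```text
t 18.0 p [0.7909 0.0877 0.2203] tool x ang -0.5655 tilt z [ 0.003 -0.    -1.   ] polar r 0.3346 ang 0.3152 F [-1.6 -0.2  0.6] w -0.0
sf pt [ 0.5208 -0.1275] r 0.1215 ang -1.159
sg pt [ 0.5229 -0.1267] r 0.1216 ang -1.141
sh pt [ 0.5203 -0.1277] r 0.1214 ang -1.164
pt [ 0.5207 -0.1275] r 0.1214 ang -1.16
pt [ 0.5236 -0.1207] r 0.1177 ang -1.136
```

```bash
python3 -c "
from bench import job_done
print(job_done())"
```

```text
the job is handed in; nothing more can be done
None
```

I pushed the swing arm clockwise with the shut fingertips to the -0.84 nest, where the cell lies. I then pressed the plunger to its stop, let it spring back, withdrew the robot and handed the job in at about 18 s.

- **Two presses:** The first press reached 48.7 N at the stop and turned the arm back about 0.018 rad (2 mm at the probe). I nudged the arm back to centre and pressed again, to the stop at 15–21 N. Both presses were over the cell.
- **Arm angle:** After the second press the side camera shows the arm moved about 0.004 rad (0.5 mm). That leaves it within about 0.01 rad (1 mm) of the nest direction. The top camera's cap measurement, which is biased, reads about 0.01 rad further short. Both are within the 2 mm calibration.
- **Plunger:** It is taken to be up because the cap sits in the same place in the image as before the press.
- **Other objects:** Pictures before the last press showed the blank plates and cell in their nests. I planned the path well clear of the bottle, tape and loose cell, but didn't recheck them. My final picture couldn't be viewed because I had reached the 12-picture limit, so the last check is numbers only.

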